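Set up the batch coder and load the bars

TASK

Get the date coder ready to run: first lock the ink cartridge up into the bottom of the coder's head (handle under the red dot, up, then twist it clockwise seen from above until the handle is under the green dot, let the lugs drop into their pockets). Next stand every chocolate bar that is there upright on its short end in the magazine, fully home, one to a slot; finally press the green start button on the head fully down and let it go. Leave the other things on the counter where they are.

Things in the scene. Friction and masses are not known exactly. Their poses are not given: they have to be found in the camera images.
- coder: batch coder, white machine fixed to the worktop, front (-x) to the robot within 0.1 rad. Origin on the worktop under the vertical axis of its round head. Dark base plate 8 mm thick (x -48 to 68, y -48 to 48 mm), column behind (x 45 to 68 mm), head of radius 48 mm from z 100 to 150 mm, open below: the bayonet mount. Locked, the cartridge's yaw is the coder's and its origin 54 mm above the coder's
- mount (a point): centre of the mount's mouth: on the head's axis, 100 mm above the worktop. Inside is a ring of bore radius 28 mm with 3 notches for the lugs, 46 degrees wide. Clockwise (from above) of each notch: a hump 9 mm above the mouth, then a pocket with its floor 4 mm above the mouth, then a stop. The pocket leaves the lug 0.07 rad play each way
- entry_dot (a point): red dot on the head's side: the lugs fit the notches when the handle points to this side, cartridge yaw = coder yaw + 0.87 rad (play 0.15 rad, 3 mm). Carry the cartridge under the head with its origin 28 to 35 mm high, then raise it straight until its origin is 61 to 64 mm high (lugs just over the humps; the ceiling stops it at 66 mm)
- lock_dot (a point): green dot on the head's front: turn the raised cartridge 50 degrees clockwise seen from above until the handle is under this dot (yaw = coder yaw), then lower it and let go: the lugs drop 5 mm behind the humps into the pockets and it hangs there
- cartridge: ink cartridge, about 0.14 kg, on the worktop right of the coder. Black cup radius 30, height 35 mm; grey neck radius 24 up to 60 mm with 3 brass lugs (at 180, 60, -60 degrees, 13 mm wide, to radius 36, z 50 to 57 mm). Blue handle 16 mm wide, z 15 to 33 mm, along its own -x out to 152 mm, pointing roughly to the robot. Origin: centre of the underside
- cart_grip (a point): place to grip the cartridge's handle: (-120, 0, 24) mm in its frame, at the handle's mid height; grip across the 16 mm width, firmly (40 N or more)
- magazine: feed magazine fixed left of the coder: plywood block 142 x 84 mm, 59 mm high, 3 upright slots in a row along own x, pointing left (yaw 1.35 to 1.75). Origin: centre of underside. Slots open above, 18 mm wide (x), 72 mm long (y), walls straight to 48 mm, bevelled ridges above. A bar stands on its short end, 12 mm along x, 62 mm along y, centre 86 mm above the worktop
- slot0 (a point): centre of the floor of the right-hand slot (next to the coder), 8 mm above the worktop; slots are 40 mm apart. One bar to a slot, any slot, either end down, either face forward
- slot1 (a point): centre of the floor of the middle slot. Behind magazine, coder and bars stands the glass display case, its front at world x = 0.63, 255 mm tall: keep the gripper body clear of it
- slot2 (a point): centre of the floor of the left-hand slot. A gripper that leans to the left or right over the row needs the slots on that side empty, so fill the row from the other end
- bar_1: cream wrapped chocolate bar, flat box 62 (own x) x 164 (own y, long axis) x 12 mm (own z), about 85 g; the last 4 mm at each end are soft (solid length 156). Origin: centre of its 62 x 164 underside. Lies flat at the start, left of the magazine, long axis (either way round) pointing about 75 degrees to the left of straight ahead. May be absent
- bar_2: red wrapped chocolate bar, flat box 62 (own x) x 164 (own y, long axis) x 12 mm (own z), about 85 g; the last 4 mm at each end are soft (solid length 156). Origin: centre of its 62 x 164 underside. Lies flat at the start, left of the magazine, long axis (either way round) pointing about 75 degrees to the left of straight ahead. May be absent
- bar_3: dark brown wrapped chocolate bar, flat box 62 (own x) x 164 (own y, long axis) x 12 mm (own z), about 85 g; the last 4 mm at each end are soft (solid length 156). Origin: centre of its 62 x 164 underside. Lies flat at the start, left of the magazine, long axis (either way round) pointing about 75 degrees to the left of straight ahead. May be absent
- bar_1_mid (a point): middle of bar_1's volume: 6 mm above its origin in its frame
- bar_2_mid (a point): middle of bar_2's volume: 6 mm above its origin in its frame
- bar_3_mid (a point): middle of bar_3's volume: 6 mm above its origin in its frame
- start (a joint): travel of the green start button on top of the coder's head: 0 = up, 0.006 m = fully down at 5 N; it springs back
- start_top (a point): centre of the button's top face, on the head's axis; press straight down
- date_stamp: bystander: wooden hand stamp, 30 x 46 x 60 mm, origin at centre of underside
- ink_pad: bystander: red and black tin ink pad, 57 x 87 x 16 mm, origin at centre of underside
- jar: bystander: glass jar with a golden lid, 63 mm across, 85 mm tall, origin at centre of underside

How it is judged:
By the outcome, as a careful person would: the job done as asked, in the order asked, and still so for the second after the job is handed in, with the robot touching nothing.
Of bar_1, bar_2, bar_3 only 2 to 3 are there at a start; the rules pass over those that are not, and their reading is None.
At some moment in a run one of cartridge may be knocked a few centimetres aside while the robot is not near it.
Once in a run the grip may slacken for a moment while it holds something.
It also fails if it takes over 200 s, if anything falls off the work surface, if the arm or the gripper's body presses on something with over 40 N, if the wrist force passes 120 N, or if a joint passes its speed limit or range.

ROBOT

A 7-joint arm with a two-finger parallel gripper is mounted at the origin on the work surface; the furniture and walls round the work are solid. World frame = base frame: x ahead of the robot, y to its left, z up, the work surface at z = 0. Lengths are in m, angles in rad, forces in N, time in s.
With the tool pointing down it reaches from about 0.425 to 0.95 m from the base axis. Payload 4.7 kg.
Tool frame: the origin (TCP) lies on the centre line of the jaws, within the pads' length; the fingertips stand 8 mm ahead of it and the grasp point (between the pads) lies 11 mm behind it; z points along the fingers, y is the line along which they close (so a half turn about z gives the same grasp; the last joint's range is limited). The gripper opens to 87 mm and grips with 3 to 60 N. Pads are 19 mm wide; open, the fingers measure 117 mm over their backs; the gripper's body (75 mm by 190 mm) begins 51 mm behind the grasp point.
Start: joints at [1.109, 0.469, -0.049, 1.532, 0.024, 1.141, -0.082], TCP at [0.283, -0.613, 0.231] pointing down, gripper open.
Joint ranges: [-2.59, 2.59], [-0.33, 1.99], [-1.39, 1.29], [0.1, 2.45], [-1.04, 4.18], [0.21, 1.99], [-2.66, 2.66]. Speed limits (rad/s): [2.57, 2.57, 3.14, 3.14, 3.14, 3.14, 3.14].

INTERFACE

Orientations are given as a unit quaternion [x, y, z, w].
In Python, from workcell import manip, sensors, eyes, job, recognise gives the robot as it stands. Calls block until the motion is done:
- manip.goto(position, orientation): joint-space move of the TCP to a pose.
- manip.servo_line(position, velocity=0.15, frame=None): straight line of the TCP; frame=None keeps the orientation; velocity is the mean speed in m/s.
- manip.movej(angles): joint-space move.
- manip.let_go() and manip.close_gripper(grasp_force=None): open the fingers fully, or close them until they stop; grasp_force is the grip in N (None keeps the last).
- manip.dwell(seconds).
- manip.ik(position, orientation): joint angles nearest the present ones, or None.
- sensors.state(): the state.
- eyes.camera(name): name is "scene" or "top" or "wrist"; returns a dict with "image" (420x560x3 uint8, red, green, blue), "z_map" (420x560 float32, m along the optical axis (not along the pixel's ray), 0 where there is no reading), "fov_y" (degrees; the focal length in pixels is half the picture's height over the tangent of half this angle, whatever the lens; pixels are square), "cx", "cy" (the principal point, pixels), "R" (3x3) and "t" (3): a world point X has camera coordinates R X + t. Camera axes: x right, y down, z forward; pixel columns grow to the right and rows downward; lengths in m; the calibration is good to about 2 mm. The wrist camera is an equidistant fisheye: a pixel r from the principal point sees the ray r / f radians off the axis. A picture is of the moment at which its call begins.
A pose or a line that the arm cannot do raises manip.IKError and nothing moves.
- job.hand_in(): hands the job in; it is judged then, once.
Trained networks look in the newest picture that a camera, given by its name, has taken for a name from the list of things; names that differ only in an ending like _2 or _b are one class to them, and where a whole thing is asked for, a point or a joint stands for the part that bears it (a point fixed in the world has none). Each returns a list of dicts, best first, with "p" (0 to 1); they miss things now and then, are a little off and sometimes report something else, mostly with a low value. They report only what shows in the picture. A call takes as long as a camera call.
- recognise(camera, query): "rect" ([centre column, centre row, width, height] in pixels, round what is visible of it).
The state is a dict: "time_s": time; "joint_pos": joint angles; "dq": joint speeds; "joint_torque": joint torques, N m; "ee_pos": TCP position; "tcp_rot": TCP orientation; "ft_force": force on the tool from outside, world axes, zero at the start; "torque": the same for the moment, N m; "finger_gap": finger opening in m; "finger_force": force on a finger pad.
Only numpy, scipy, OpenCV 4.12 (cv2) and the standard library are available. Lean on these libraries where they do the work, as an engineer would, in place of code of your own. Each camera call takes 0.05 s, during which the arm holds its last target. There are 200 camera calls.

## Working session

There is one attempt and no reset: what is moved stays moved. The work goes in short steps, each a Python script; the robot and the scene stay as the last script left them, time stands still between calls to the robot, and variables do not carry over. Pictures are saved under pics/ and viewed, at most 14 in all, crops included, and the job is handed in when it is done.

```bash
ls; mkdir -p pics
cat > h.py <<'E'
import numpy as np, cv2
from scipy.spatial.transform import Rotation as R
from workcell import manip, sensors, eyes, job, recognise
def cloud(c):
    z=c["z_map"]; h,w=z.shape; f=h/2/np.tan(np.radians(c["fov_y"])/2)
    v,u=np.mgrid[:h,:w]; X=np.stack([(u-c["cx"])/f*z,(v-c["cy"])/f*z,z],-1)
    P=(X-c["t"])@c["R"]; P[z<=0]=np.nan; return P
def save(img,n): cv2.imwrite("pics/"+n+".png",cv2.cvtColor(np.ascontiguousarray(img),cv2.COLOR_RGB2BGR))
E
python3 - <<'E'
from h import *
s=sensors.state(); print(s)
for n in("scene","top"):
    c=eyes.camera(n); save(c["image"],n+"0"); np.savez("c_"+n,**c); print(n,c["fov_y"],c["cx"],c["cy"],np.round(c["R"],3).tolist(),c["t"])
    for q in("coder","cartridge","magazine","bar_1","bar_2","bar_3","cart_grip","entry_dot","lock_dot","start_top","jar"):
        print(q,[(round(d["p"],2),np.round(d["rect"]).tolist()) for d in recognise(n,q)[:3]])
E
```

```text
pics
workcell.py
{'time_s': 0.0, 'joint_pos': array([ 1.10906962,  0.46943769, -0.04860758,  1.53366729,  0.02409813,
        1.14101464, -0.08226734]), 'dq': array([ 3.88439300e-04,  5.96200992e-04, -2.51283067e-03, -4.52351527e-04,
       -2.86295555e-05,  4.28591255e-04, -5.18272091e-04]), 'joint_torque': array([-1.78544087e-03, -5.07977986e+01, -8.13947478e-02, -2.36159474e+01,
       -6.11839676e-02,  3.78231530e-02,  2.03289378e-04]), 'ee_pos': array([ 0.2828956 , -0.61222089,  0.22951327]), 'tcp_rot': array([ 9.76665457e-01,  2.14764159e-01, -2.39557049e-04, -9.40654621e-04]), 'ft_force': array([0.0040648 , 0.0654436 , 0.34092307]), 'torque': array([ 0.01447564, -0.01110208,  0.01315744]), 'finger_force': 0.0, 'finger_gap': 0.08694437671736692}
scene 49.01723672892939 285.27878108924386 212.83935953483228 [[-0.889, -0.458, 0.013], [-0.301, 0.562, -0.77], [0.346, -0.689, -0.637]] [0.41180976 0.24201948 1.06100174]
coder [(0.77, [284.0, 183.0, 50.0, 64.0]), (0.69, [249.0, 324.0, 64.0, 58.0]), (0.48, [281.0, 239.0, 55.0, 53.0])]
cartridge [(0.61, [337.0, 177.0, 56.0, 29.0])]
maga
[... 927 characters left out ...]
0, 45.0])]
magazine [(0.78, [284.0, 225.0, 59.0, 44.0]), (0.22, [406.0, 208.0, 27.0, 28.0])]
bar_1 [(0.86, [212.0, 190.0, 52.0, 44.0]), (0.81, [189.0, 249.0, 25.0, 29.0]), (0.58, [202.0, 223.0, 43.0, 40.0])]
bar_2 [(0.86, [212.0, 190.0, 52.0, 44.0]), (0.81, [189.0, 249.0, 25.0, 29.0]), (0.58, [202.0, 223.0, 43.0, 40.0])]
bar_3 [(0.86, [212.0, 190.0, 52.0, 44.0]), (0.81, [189.0, 249.0, 25.0, 29.0]), (0.58, [202.0, 223.0, 43.0, 40.0])]
cart_grip [(0.87, [390.0, 259.0, 28.0, 66.0])]
entry_dot [(0.72, [340.0, 212.0, 50.0, 58.0])]
lock_dot [(0.94, [340.0, 211.0, 48.0, 59.0])]
start_top [(0.65, [346.0, 206.0, 7.0, 12.0]), (0.34, [289.0, 260.0, 16.0, 13.0])]
jar [(0.63, [408.0, 208.0, 31.0, 30.0])]
```

Run:
```python
from h import *
import json
for n,(r0,r1,c0,c1) in (("scene",(110,370,160,420)),("top",(140,320,140,440))):
    c=np.load(f"c_{n}.npz"); im=c["image"][r0:r1,c0:c1]; save(cv2.resize(im,None,fx=2.3 if n=="scene" else 2.6,fy=2.3 if n=="scene" else 2.6,interpolation=cv2.INTER_CUBIC),n+"_crop")
    P=cloud(c); 
    for r,q in ([(183,284),(240,284),(177,337),(322,248),(298,219)] if n=="scene" else [(211,341),(224,279),(260,390),(190,212),(249,189),(223,202),(206,346)]): print(n,r,q,np.round(P[r,q],3),c["image"][r,q])
```

```text
scene 183 284 [ 0.533 -0.124  0.121] [200 186 165]
scene 240 284 [0.462 0.011 0.051] [242 220 165]
scene 177 337 [ 0.456 -0.333  0.037] [ 73  77 100]
scene 322 248 [0.428 0.25  0.013] [222 194 157]
scene 298 219 [0.524 0.222 0.011] [214 189 149]
top 211 341 [ 0.523 -0.169  0.165] [30 59 33]
top 224 279 [ 0.48  -0.009  0.008] [78 69 56]
top 260 390 [ 0.463 -0.355  0.003] [135  86  51]
top 190 212 [0.528 0.215 0.013] [236 209 148]
top 249 189 [0.335 0.227 0.012] [246 232 186]
top 223 202 [0.422 0.215 0.008] [250 230 176]
top 206 346 [ 0.537 -0.178  0.178] [ 49 157  67]
```

View pics/top_crop.png

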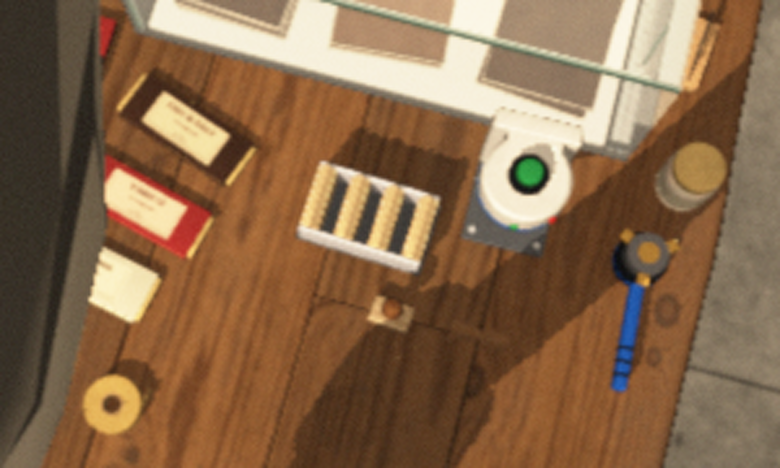

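View pics/scene_crop.png

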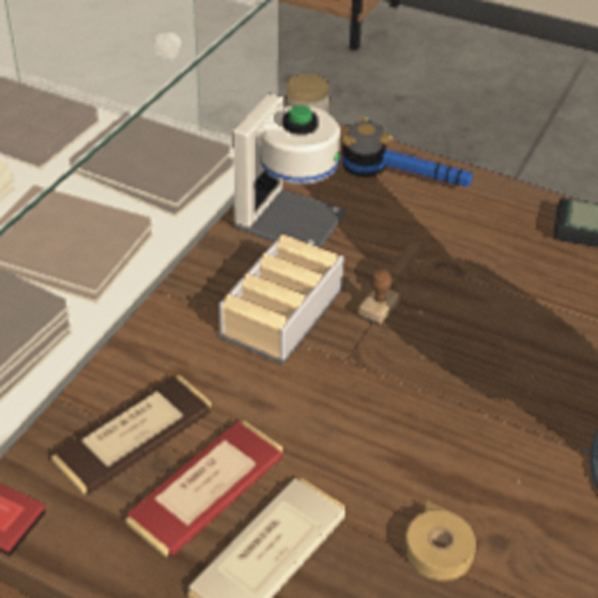

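The pictures show all three bars, at (185,130), (155,205) and (125,285) in the top crop. The magazine is at (370,215), the coder at (525,180) and the cartridge at (645,255) with its handle toward the robot. Next I'll take close views with the wrist camera.

```bash
cat >> h.py <<'E'
def fcloud(c):
    z=c["z_map"]; h,w=z.shape; f=h/2/np.tan(np.radians(c["fov_y"])/2)
    v,u=np.mgrid[:h,:w]; dx=u-c["cx"]; dy=v-c["cy"]; r=np.hypot(dx,dy)+1e-9; th=r/f; t=np.tan(np.minimum(th,1.4))
    X=np.stack([dx/r*t*z,dy/r*t*z,z],-1); P=(X-c["t"])@c["R"]; P[(z<=0)|(th>1.2)]=np.nan; return P
E
python3 - <<'E'
from h import *
D=[1,0,0,0]
for i,p in enumerate([(0.43,-0.3,0.33),(0.43,-0.1,0.36),(0.42,0.2,0.33)]):
    try: manip.goto(p,D)
    except manip.IKError as e: print(i,"IK",e); continue
    c=eyes.camera("wrist"); np.savez(f"w{i}",**c); save(c["image"],f"w{i}")
    s=sensors.state(); print(s["time_s"],s["ee_pos"],s["joint_pos"].round(2),c["fov_y"],np.round(c["R"],2).tolist(),(-c["R"].T@c["t"]).round(3))
c=eyes.camera("scene");np.savez("c_scene2",**c)
manip.goto((0.43,-0.3,0.33),D)
c=eyes.camera("top");np.savez("c_top2",**c)
a=[np.load(f"w{i}.npz")["image"] for i in range(3)]
save(cv2.resize(np.hstack(a[:2]),(800,300)),"w01")
E
```

```text
2.6 [ 0.42942055 -0.30127381  0.32961239] [ 0.62  0.15 -0.11  1.75  0.02  1.25 -1.06] 65.70646984690485 [[-0.0, -1.0, -0.0], [-0.97, 0.0, 0.26], [-0.26, 0.0, -0.97]] [ 0.501 -0.301  0.484]
3.475 [ 0.42993171 -0.10230235  0.35955921] [ 0.41 -0.   -0.26  1.85 -0.    1.3  -1.43] 65.70646984690485 [[-0.0, -1.0, 0.0], [-0.97, 0.0, 0.26], [-0.26, 0.0, -0.97]] [ 0.502 -0.102  0.514]
4.6833 [0.42098596 0.19811723 0.32989584] [ 0.08  0.08 -0.64  1.84  0.05  1.24 -2.15] 65.70646984690485 [[-0.0, -1.0, 0.0], [-0.97, 0.0, 0.26], [-0.26, 0.0, -0.97]] [0.493 0.198 0.484]
```

View pics/w01.png

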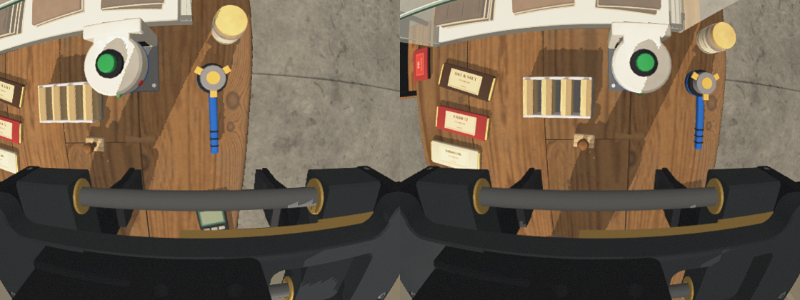

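The two wrist views show everything clearly. The cartridge's handle points to the robot and the magazine row lies along y. Now I'll fit the poses.

```bash
cat >> h.py <<'E'
from scipy.optimize import least_squares
def circ(P,r=None):
    x0=np.r_[np.nanmedian(P[:,:2],0),r or .03]
    f=(lambda p:np.hypot(P[:,0]-p[0],P[:,1]-p[1])-p[2])
    return least_squares(f,x0,loss="soft_l1",f_scale=.001).x
def cart(c,P,near=None):
    im=c["image"].astype(int); z=P[...,2]
    b=(im[...,2]>im[...,0]+50)&(im[...,2]>80)&(z>.022)&(z<.045)&(P[...,1]<-.15)
    H=P[b][:,:2]; m=H.mean(0); d=np.linalg.svd(H-m,full_matrices=False)[2][0]
    if d[0]>0: d=-d
    yaw=np.arctan2(-d[1],-d[0])
    tip=np.percentile((H-m)@d,99.5); n=np.array([-d[1],d[0]]); t=(H-m)@n; off=(np.percentile(t,1)+np.percentile(t,99))/2
    org0=m+d*(tip-.152)+n*off
    q=np.isfinite(z)&(z>.05)&(z<.07)&(np.hypot(P[...,0]-org0[0],P[...,1]-org0[1])<.05)
    N=P[q][:,:2]
    return org0,yaw,N,H
def rect(P2):
    r=cv2.minAreaRect((P2*1000).astype(np.float32)); b=cv2.boxPoints(r)/1000; e=b[1]-b[0],b[2]-b[1]
    L=e[0] if np.hypot(*e[0])>np.hypot(*e[1]) else e[1]
    a=np.arctan2(L[1],L[0])%np.pi
    return np.array(r[0])/1000,sorted(r[1]),a
E
cat > fit.py <<'E'
from h import *
def rob(M):  # drop stray pixels
    return cv2.morphologyEx(M.astype(np.uint8),cv2.MORPH_OPEN,np.ones((3,3)))>0
def show(n):
    c=dict(np.load(n+".npz")); P=(fcloud if n[0]=="w" else cloud)(c); z=P[...,2]; im=c["image"].astype(int)
    print("==",n)
    try:
        o,y,N,H=cart(c,P); print("cart org(handle)",o.round(4),"yaw",round(y,3),"n",len(H),"neck/lug centroid",N.mean(0).round(4),len(N))
        # ring of lugs: top 57, neck top 60
        q=N[np.hypot(*(N-N.mean(0)).T)<.045]; 
        hull=q; f=lambda p:np.maximum(np.hypot(*(q-p).T)-.024,0)
        print(" neck rect",rect(q)[:2])
    except Exception as e: print("cart",e)
    g=(z>.14)&(z<.156)&(abs(P[...,1]+.17)<.09)&(P[...,0]<.62); g=rob(g)
    if g.sum()>50:
        Q=P[g][:,:2]; h=cv2.convexHull((Q*1000).astype(np.float32))[:,0]/1000
        h=h[h[:,0]<np.median(Q[:,0])+.02]; print("head circ",circ(h,.048).round(4),"top z",np.median(P[g][:,2]).round(4))
    b=(im[...,1]>im[...,0]+40)&(im[...,1]>im[...,2]+30)&(z>.16)&(abs(P[...,1]+.17)<.1); b=rob(b)
    if b.sum(): print("button",P[b].mean(0).round(4),np.percentile(P[b][:,2],95).round(4),b.sum())
    for nm,mk in (("green",(im[...,1]>im[...,0]+40)&(im[...,1]>im[...,2]+25)&(z>.09)&(z<.15)),("red",(im[...,0]>im[...,1]+70)&(im[...,0]>im[...,2]+70)&(z>.09)&(z<.15))):
        mk=mk&(abs(P[...,1]+.17)<.1)
        if mk.sum(): print(nm,P[mk].mean(0).round(4),mk.sum())
    m=rob((z>.052)&(z<.066)&(abs(P[...,1]+.02)<.11)&(P[...,0]<.62)&(P[...,0]>.42))
    k,L=cv2.connectedComponents(cv2.dilate(m.astype(np.uint8),np.ones((9,9)))); 
    if m.sum():
        best=max(range(1,k),key=lambda i:((L==i)&m).sum()); r=rect(P[(L==best)&m][:,:2]); print("mag",r[0].round(4),np.round(r[1],1),round(r[2],3),"z",np.median(P[(L==best)&m][:,2]).round(4))
    t=rob((z>.0065)&(z<.022)&(P[...,1]>.1)&(P[...,0]<.62)&(P[...,0]>.25)); k,L,S,_=cv2.connectedComponentsWithStats(t.astype(np.uint8))
    for i in range(1,k):
        if S[i,4]>150:
            r=rect(P[L==i][:,:2]); print("blob",r[0].round(4),np.round(r[1],1),round(r[2],3),"rgb",im[L==i].mean(0).round(),"z",np.median(P[L==i][:,2]).round(4),"mean",P[L==i].mean(0)[:2].round(4))
import sys
for n in sys.argv[1:]: show(n)
E
python3 fit.py w0 w1 w2 c_top2 c_scene2
```

```text
== w0
cart org(handle) [ 0.5173 -0.3278] yaw 0.043 n 780 neck/lug centroid [ 0.515 -0.328] 1312
 neck rect (array([ 0.50901602, -0.32977051]), [58.99742126464844, 66.48623657226562])
head circ [ 0.5382 -0.1724  0.048 ] top z 0.1505
button [ 0.5372 -0.1737  0.1713] 0.1734 582
green [ 0.4882 -0.174   0.1244] 17
red [ 0.5072 -0.2114  0.1239] 27
mag [ 0.4774 -0.0782] [13.9 74. ] 3.108 z 0.0562
blob [0.5184 0.1872] [ 62.7 100.9] 1.24 rgb [162. 140. 105.] z 0.012 mean [0.5183 0.181 ]
blob [0.4193 0.2034] [63.1 89.7] 1.332 rgb [208. 142. 114.] z 0.0119 mean [0.42 0.2 ]
blob [0.3312 0.2348] [62.1 78.8] 1.344 rgb [234. 224. 187.] z 0.0119 mean [0.3324 0.2315]
== w1
cart org(handle) [ 0.5174 -0.3249] yaw 0.058 n 675 neck/lug centroid [ 0.5146 -0.3251] 936
 neck rect (array([ 0.50897098, -0.32722961]), [57.94482421875, 66.0258560180664])
head circ [ 0.5378 -0.1722  0.0477] top z 0.1504
button [ 0.5372 -0.1714  0.1713] 0.1734 539
green [ 0.4876 -0.1723  0.1247] 10
mag [ 0.477  -0.0779] [14.2 72.6] 3.13 z 0.0557
blob [0.5844 0.3648] [58.  70.9] 3.135 rgb [193.  77.  66.] z 0.0158 mean [0.5841 0.3
[... 1931 characters left out ...]
 [0.5297 0.2232]
blob [0.4299 0.2404] [ 65.2 165.8] 1.33 rgb [187. 127. 105.] z 0.013 mean [0.429  0.2463]
blob [0.5845 0.3656] [58.  70.9] 3.138 rgb [173.  75.  68.] z 0.0167 mean [0.5826 0.3681]
blob [0.3405 0.2771] [ 64.4 166.9] 1.376 rgb [222. 205. 169.] z 0.0129 mean [0.3399 0.2838]fit.py:8: RuntimeWarning: Mean of empty slice.
  o,y,N,H=cart(c,P); print("cart org(handle)",o.round(4),"yaw",round(y,3),"n",len(H),"neck/lug centroid",N.mean(0).round(4),len(N))
  ret = um.true_divide(
fit.py:10: RuntimeWarning: Mean of empty slice.
  q=N[np.hypot(*(N-N.mean(0)).T)<.045];
h.py:21: RuntimeWarning: Mean of empty slice.
  H=P[b][:,:2]; m=H.mean(0); d=np.linalg.svd(H-m,full_matrices=False)[2][0]
```

```bash
cat >> h.py <<'E'
def tq(x,y,z): return R.from_matrix(np.c_[x,y,z]).as_quat()
def down(psi): return (R.from_euler("z",psi)*R.from_quat([1,0,0,0])).as_quat()
def pickpose(c,yaw,s,th,sg=1,zT=.014):
    """TCP pose gripping a flat bar s behind its centre (along L), tool leaning th back along -L"""
    L=np.array([np.cos(yaw),np.sin(yaw),0]); C=np.cross([0,0,1],L); Z=np.array([0,0,1.])
    a=-np.cos(th)*Z+np.sin(th)*L; y=sg*C; x=np.cross(y,a)
    p=np.r_[c,0]-s*L; p[2]=zT
    M=np.eye(4); M[:3,:3]=np.c_[x,y,a]; M[:3,3]=p
    B=np.eye(4); B[:3,:3]=np.c_[-C,L,Z]; B[:3,3]=np.r_[c,.006]
    return M,B
def standB(c,yaw,z):
    L=np.array([np.cos(yaw),np.sin(yaw),0]); C=np.cross([0,0,1],L)
    B=np.eye(4); B[:3,:3]=np.c_[-C,[0,0,-1],L]; B[:3,3]=np.r_[c,z]; return B
def pq(M): return M[:3,3],R.from_matrix(M[:3,:3]).as_quat()
E
python3 - <<'E'
from h import *
for n in ("w0","w1"):
    c=dict(np.load(n+".npz"));P=fcloud(c);z=P[...,2]
    m=(z>.04)&(z<.066)&(abs(P[...,1]+.02)<.085)&(P[...,0]<.56)&(P[...,0]>.43)
    r=rect(P[m][:,:2]);print("mag",r)
    for lo,hi in((.053,.066),):
        m2=(z>lo)&(z<hi)&m; k,Lb,S,ce=cv2.connectedComponentsWithStats(m2.astype(np.uint8))
        for i in range(1,k):
            if S[i,4]>60: r=rect(P[Lb==i][:,:2]);print("  ridge",r[0].round(4),np.round(r[1],1),round(r[2],3))
    m=(z>.02)&(z<.07)&(P[...,0]>.36)&(P[...,0]<.43)&(abs(P[...,1]+.08)<.06); q=P[m]; print("stamp",q[:,:2].min(0),q[:,:2].max(0))
    m=(z>.05)&(z<.1)&(P[...,1]<-.33)&(P[...,0]>.54)&(P[...,0]<.63); q=P[m]; print("jar",q.min(0),q.max(0))
    m=(z>.005)&(z<.011)&(abs(P[...,1]+.17)<.07)&(P[...,0]<.56)&(P[...,0]>.47); m=cv2.morphologyEx(m.astype(np.uint8),cv2.MORPH_OPEN,np.ones((3,3)))>0; q=P[m][:,:2]
    ys=np.arange(-.21,-.13,.004); e=np.array([[np.percentile(q[abs(q[:,1]-y)<.002][:,0],2),y] for y in ys if (abs(q[:,1]-y)<.002).sum()>3]); f=np.polyfit(e[:,1],e[:,0],1); print("plate front: yaw",-f[0],"x at head y",np.polyval(f,-.172),len(e)," y range",q[:,1].min(),q[:,1].max())
    im=c["image"].astype(int); b=(im[...,2]>im[...,0]+50)&(im[...,2]>80)&(z>.028)&(z<.04)&(P[...,1]<-.25); H=P[b][:,:2];d=np.linalg.svd(H-H.mean(0),full_matrices=False)[2][0];print("handle",H.mean(0),d, H[:,0].min())
# IK survey
M0=(.482,-.016);my=1.54
bars={"brown":((.5293,.2185),1.233),"red":((.4286,.2411),1.328),"cream":((.3397,.278),1.371)}
for k,(c,y) in bars.items():
  for th in (10,20,30,40):
    for s in (.04,.055):
      for sg in (1,-1):
        M,B=pickpose(c,y,s,np.radians(th),sg); res=[]
        G=np.linalg.inv(B)@M
        Mu=M.copy();Mu[2,3]+=.12
        res+= [manip.ik(*pq(M)) is not None,manip.ik(*pq(Mu)) is not None]
        for sl in (-.04,0,.04):
            cc=np.array(M0)+sl*np.array([np.cos(my),np.sin(my)])
            for zz in (.086,.16): res.append(manip.ik(*pq(standB(cc,my,zz)@G)) is not None)
        print(k,th,s,sg,"".join("01"[int(v)] for v in res))
E
```

```text
mag (array([ 0.47937933, -0.01847571]), [84.54877471923828, 142.75682067871094], np.float32(1.5290709))
  ridge [ 0.4774 -0.0778] [14.9 74.2] 3.127
  ridge [ 0.4791 -0.0385] [14.7 74. ] 3.07
  ridge [0.4805 0.001 ] [15.3 73.3] 3.092
  ridge [0.4813 0.0413] [14.4 73.9] 3.088
stamp [ 0.36807973 -0.09218446] [ 0.39357294 -0.05974216]
jar [ 0.58704414 -0.38805036  0.05003168] [ 0.62995848 -0.33001586  0.08832082]
plate front: yaw 0.08768923137729652 x at head y 0.4897192746645243 10  y range -0.22076151442426822 -0.17164781373288407
handle [ 0.42520448 -0.33161007] [-0.99908613 -0.04274228] 0.3649939698201627
mag (array([ 0.47946979, -0.01758736]), [84.83219909667969, 142.12786865234375], np.float32(1.5371222))
  ridge [0.4811 0.0419] [15.8 73.4] 3.098
  ridge [0.4802 0.0019] [16.2 73.8] 3.115
  ridge [ 0.4792 -0.0377] [14.7 73. ] 3.097
  ridge [ 0.477  -0.0775] [14.  72.8] 3.102
stamp [ 0.36848003 -0.09235713] [ 0.39391774 -0.05445041]
jar [ 0.58689194 -0.3858957   0.05033819] [ 0.62992592 -0.33000456  0.08858361]
plate front: yaw -0.06104784602754275 x at head y 0.4883658911394578 7  y
[... 641 characters left out ...]
 20 0.04 1 11111111
red 20 0.04 -1 11111111
red 20 0.055 1 11111111
red 20 0.055 -1 11111111
red 30 0.04 1 11111111
red 30 0.04 -1 11111111
red 30 0.055 1 11111111
red 30 0.055 -1 11111111
red 40 0.04 1 10111111
red 40 0.04 -1 11111111
red 40 0.055 1 11111111
red 40 0.055 -1 11111111
cream 10 0.04 1 11111111
cream 10 0.04 -1 11111111
cream 10 0.055 1 11111111
cream 10 0.055 -1 11111111
cream 20 0.04 1 01111111
cream 20 0.04 -1 01111111
cream 20 0.055 1 01111111
cream 20 0.055 -1 01111111
cream 30 0.04 1 00111111
cream 30 0.04 -1 01111111
cream 30 0.055 1 00111111
cream 30 0.055 -1 01111111
cream 40 0.04 1 00111111
cream 40 0.04 -1 00111111
cream 40 0.055 1 00111111
cream 40 0.055 -1 00111111
```

Run:
```python
from h import *
c=eyes.camera("wrist");P=fcloud(c);z=P[...,2];im=c["image"].astype(int)
b=(im[...,2]>im[...,0]+50)&(im[...,2]>80)&(z>.028)&(z<.04)&(P[...,1]<-.2); H=P[b][:,:2];m=H.mean(0);d=np.linalg.svd(H-m,full_matrices=False)[2][0]; d=d if d[0]<0 else -d
yaw=np.arctan2(-d[1],-d[0]); tip=m+d*np.percentile((H-m)@d,99.5); org=tip-.152*d; g=org+.12*d; print(yaw,org,g)
manip.let_go()
q=down(yaw); manip.goto((g[0],g[1],.12),q); manip.servo_line((g[0],g[1],.0135),velocity=.1)
manip.close_gripper(50); s=sensors.state(); print(s["finger_gap"],s["finger_force"],s["ee_pos"],s["time_s"])
manip.servo_line((g[0]-.03,g[1],.0135+.031),velocity=.08); s=sensors.state(); print(s["finger_gap"],s["finger_force"],s["ft_force"])
c=eyes.camera("wrist");np.savez("w3",**c);save(c["image"],"w3"); print(sensors.state()["ee_pos"],yaw)
```

```text
0.045762001587245554 [ 0.51724786 -0.32745747] [ 0.39737349 -0.33294699]
0.015464575842094427 49.99641750007868 [ 0.39736928 -0.33304882  0.01348821] 10.1
0.015234579606319187 49.99530455097556 [-0.19003087  0.53529037 -2.88707874]
[ 0.36757636 -0.3329261   0.04453836] 0.045762001587245554
```

View pics/w3.png

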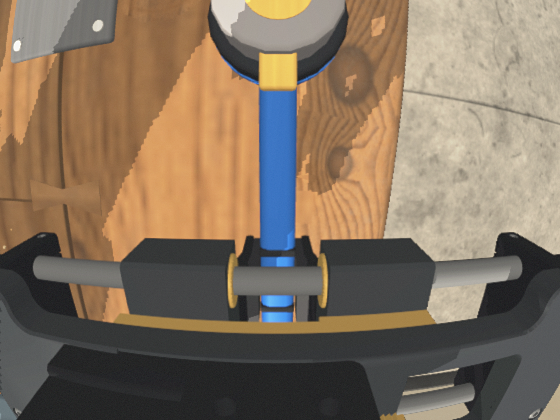

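The cartridge is gripped cleanly and level. Its front brass lug is at (277,70). I'll measure its pose in the hand.

Run:
```python
from h import *
c=dict(np.load("w3.npz"));P=fcloud(c);z=P[...,2];im=c["image"].astype(int)
T=np.array([.36758,-.33293]); yaw=.0458; x=np.array([np.cos(yaw),np.sin(yaw)]); y=np.array([-x[1],x[0]])
u=(P[...,:2]-T)@x; v=(P[...,:2]-T)@y
near=(u>.03)&(u<.2)&(abs(v)<.06)
for lo,hi in((.04,.05),(.055,.067),(.058,.07),(.07,.085),(.083,.09),(.09,.097)):
    m=near&(z>lo)&(z<hi); print(lo,hi,m.sum(),m.sum() and (u[m].min().round(4),np.percentile(u[m],1).round(4),u[m].max().round(4),v[m].min().round(4),v[m].max().round(4),np.median(z[m]).round(4)))
b=near&(im[...,0]>im[...,2]+60)&(z>.08)&(u<.1); print("lug",u[b].min(),u[b].max(),v[b].min(),v[b].max(),np.median(z[b]))
h=near&(im[...,2]>im[...,0]+50); 
for a in (.03,.045,.06,.075): k=h&(abs(u-a)<.005)&(z>.055); print("handle",a,v[k].min().round(4),v[k].max().round(4),np.median(z[k]).round(4))
m=near&(z>.062)&(z<.069)&(im.sum(-1)<200); Q=np.c_[u[m],v[m]]
r=np.hypot(Q[:,0]-.12,Q[:,1]); print("cup rim pts",len(Q))
# outer rim: min u per v bin
E=[]
for a in np.arange(-.026,.027,.003):
    k=abs(Q[:,1]-a)<.0015
    if k.sum()>2 and abs(a)>.009: E.append([np.percentile(Q[k][:,0],2),a])
E=np.array(E); f=least_squares(lambda p:np.hypot(E[:,0]-p[0],E[:,1]-p[1])-.030,[.12,0],loss="soft_l1",f_scale=.001); print("cup centre",f.x,np.abs(f.fun).mean())
```

```text
0.04 0.05 84 (np.float64(0.0884), np.float64(0.0884), np.float64(0.1006), np.float64(-0.0254), np.float64(0.0244), np.float64(0.0479))
0.055 0.067 6892 (np.float64(0.03), np.float64(0.0309), np.float64(0.1242), np.float64(-0.0304), np.float64(0.0295), np.float64(0.0641))
0.058 0.07 6921 (np.float64(0.03), np.float64(0.0309), np.float64(0.1242), np.float64(-0.0304), np.float64(0.0295), np.float64(0.0641))
0.07 0.085 403 (np.float64(0.0817), np.float64(0.0817), np.float64(0.1034), np.float64(-0.0198), np.float64(0.0187), np.float64(0.0785))
0.083 0.09 2855 (np.float64(0.0816), np.float64(0.0818), np.float64(0.1153), np.float64(-0.024), np.float64(0.0227), np.float64(0.0884))
0.09 0.097 4394 (np.float64(0.0836), np.float64(0.0953), np.float64(0.1142), np.float64(-0.023), np.float64(0.0218), np.float64(0.0909))
lug 0.030022031015083526 0.09497688108862992 -0.017441574013093743 0.04757849758475038 0.08804209183689383
handle 0.03 -0.0077 0.0074 0.0641
handle 0.045 -0.008 0.0072 0.0639
handle 0.06 -0.0079 0.0075 0.0638
handle 0.075 -0.0078 0.0069 0.0636
cup rim pts 2046
cup centre [ 0.11764035 -0.00051001] 0.00011331397486754492
```

```bash
cat >> h.py <<'E'
OFF=np.array([.1177,-.0003])
def cp(c,psi,zc):
    r=R.from_euler("z",psi).as_matrix()[:2,:2]
    return np.r_[np.array(c)-r@OFF,zc+.0135],down(psi)
def mv(c,psi,zc,v=.08):
    p,q=cp(c,psi,zc); manip.servo_line(p,velocity=v,frame=q)
def st(t=""):
    s=sensors.state(); print(t,round(s["time_s"],1),"ee",s["ee_pos"].round(4),"F",s["ft_force"].round(1),"M",s["torque"].round(2),"gap",round(s["finger_gap"],4),"ff",round(s["finger_force"],1))
CC=(.538,-.172); CY=.02
E
python3 - <<'E'
from h import *
mv((.487,-.30),.45,.031); mv((.49,-.285),CY+.87,.031); st("rot")
mv((.525,-.21),CY+.87,.031); st("edge")
mv(CC,CY+.87,.031,.05); st("under")
c=eyes.camera("scene");save(cv2.resize(c["image"][130:230,230:350],None,fx=5,fy=5,interpolation=cv2.INTER_CUBIC),"s_under")
mv(CC,CY+.87,.048,.03); st("48")
c=eyes.camera("wrist");save(c["image"],"w4");np.savez("w4",**c)
E
```

```text
rot 12.1 ee [ 0.4151 -0.3758  0.0442] F [ 0.2  0.  -2.4] M [-0.14  0.11 -0.02] gap 0.0157 ff 50.0
edge 13.3 ee [ 0.4503 -0.302   0.0444] F [ 0.8 -0.3 -0.8] M [-0.17  0.1   0.01] gap 0.0153 ff 50.0
under 14.2 ee [ 0.4635 -0.2637  0.0445] F [-1.   0.5 -1.5] M [-0.17  0.11  0.06] gap 0.0157 ff 50.0
48 15.0 ee [ 0.4636 -0.2633  0.0615] F [ 0.5 -0.1 -0.9] M [-0.14  0.09  0.01] gap 0.0152 ff 50.0
```

View pics/w4.png

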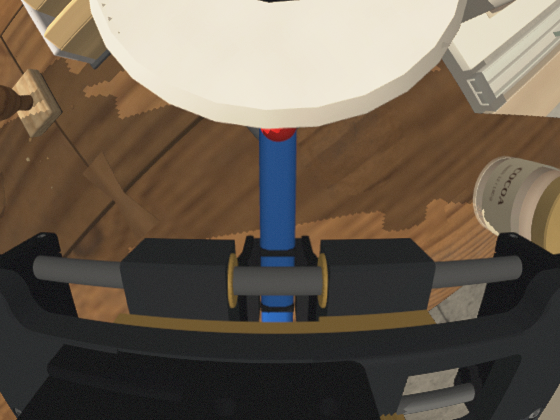

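The red dot at (279,133) sits right over the handle, and the head is centred on the handle's axis at column 278. Raising the cartridge.

Run:
```python
from h import *
for z in (.054,.058,.0625):
    mv(CC,CY+.87,z,.03); st(f"up {z}")
    s=sensors.state()
    if np.abs(s["ft_force"]).max()>12: print("STOP"); break
else:
    N=10
    for i in range(1,N+1):
        psi=CY+.87*(1-i/N); mv(CC,psi,.0625,.05); st(f"turn {psi:.2f}")
        if np.abs(sensors.state()["ft_force"]).max()>18: print("STOP"); break
c=eyes.camera("wrist");save(c["image"],"w5");np.savez("w5",**c)
```

```text
up 0.054 15.4 ee [ 0.4639 -0.2634  0.0678] F [ 0.4  0.1 -1.7] M [-0.2   0.06  0.03] gap 0.0157 ff 50.0
up 0.058 15.7 ee [ 0.4639 -0.2634  0.0717] F [-0.  -0.4 -2.1] M [-0.15  0.11 -0.03] gap 0.0157 ff 50.0
up 0.0625 16.0 ee [ 0.4639 -0.2634  0.0763] F [-0.4  0.6 -1.8] M [-0.15  0.14 -0.04] gap 0.0158 ff 50.0
turn 0.80 16.3 ee [ 0.4561 -0.2565  0.076 ] F [ 1.   0.2 -0.7] M [-0.18  0.08 -0.  ] gap 0.0156 ff 50.0
turn 0.72 16.7 ee [ 0.4493 -0.2492  0.0761] F [-0.5 -0.6 -0.9] M [-0.13  0.06  0.03] gap 0.0155 ff 50.0
turn 0.63 17.1 ee [ 0.443  -0.2412  0.0761] F [-0.1 -0.  -0.6] M [-0.14  0.08 -0.07] gap 0.0152 ff 50.0
turn 0.54 17.4 ee [ 0.4374 -0.2327  0.0761] F [ 0.2  0.9 -1. ] M [-0.12  0.1  -0.06] gap 0.0153 ff 50.0
turn 0.46 17.8 ee [ 0.4325 -0.2238  0.0761] F [ 0.2 -0.  -1.6] M [-0.08  0.13  0.03] gap 0.0156 ff 50.0
turn 0.37 18.1 ee [ 0.4283 -0.2143  0.0761] F [ 0.9 -0.6 -1.4] M [-0.06  0.21  0.04] gap 0.0155 ff 50.0
turn 0.28 18.5 ee [ 0.4251 -0.2047  0.0761] F [ 0.  -0.5 -2.8] M [-0.07  0.14  0.04] gap 0.0153 ff 50.0
turn 0.19 18.8 ee [ 0.4227 -0.1947  0.0761] F [-0.7  0.1 -2.9] M [-0.01  0.17  0.06] gap 0.0156 ff 50.0
turn 0.11 19.2 ee [ 0.4211 -0.1846  0.0761] F [-0.4  0.6 -1.7] M [-0.01  0.24  0.03] gap 0.0157 ff 50.0
turn 0.02 19.6 ee [ 0.4205 -0.1744  0.0761] F [ 0.7  0.4 -1.2] M [-0.01  0.23 -0.05] gap 0.0157 ff 50.0
```

View pics/w5.png

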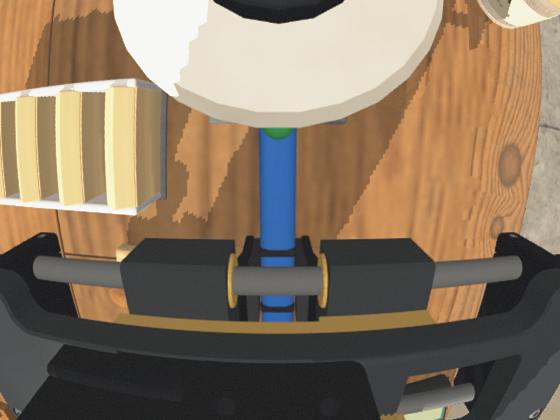

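The green dot at (278,131) is centred over the handle. Lowering into the pockets and releasing.

Run:
```python
from h import *
for z in (.058,.0555,.054):
    mv(CC,CY,z,.03); st(f"dn {z}")
    if np.abs(sensors.state()["ft_force"]).max()>15: print("STOP");break
manip.let_go(); st("open")
p=sensors.state()["ee_pos"]; manip.servo_line((p[0]-.02,p[1],p[2]+.16),velocity=.15)
manip.goto((.37,-.17,.30),down(0.02))
c=eyes.camera("wrist");np.savez("w6",**c); P=fcloud(c);z=P[...,2];im=c["image"].astype(int)
h=(im[...,2]>im[...,0]+50)&(im[...,2]>80)&(z>.05)&(z<.1); q=P[h]; d=np.linalg.svd(q[:,:2]-q[:,:2].mean(0),full_matrices=False)[2][0]
print("handle top z",np.percentile(q[:,2],[5,50,95]).round(4),"yaw",np.arctan2(d[1],d[0]),"tip x",q[:,0].min(),"y",q[:,1].mean()); st()
c=eyes.camera("scene"); np.savez("c_scene3",**c); save(cv2.resize(c["image"][130:250,220:370],None,fx=5,fy=5,interpolation=cv2.INTER_CUBIC),"s_lock")
```

```text
dn 0.058 19.9 ee [ 0.4201 -0.1742  0.0712] F [ 0.5  0.1 -1.5] M [0.05 0.16 0.02] gap 0.0157 ff 50.0
dn 0.0555 20.2 ee [ 0.4203 -0.1741  0.0689] F [ 0.5 -0.1 -2.4] M [ 0.    0.21 -0.01] gap 0.0157 ff 50.0
dn 0.054 20.4 ee [ 0.4206 -0.1741  0.0676] F [-1.  -0.5 -1.2] M [0.06 0.09 0.01] gap 0.0156 ff 50.0
open 21.7 ee [ 0.4203 -0.174   0.0675] F [ 0.4 -0.5  1.6] M [ 0.06  0.02 -0.01] gap 0.0871 ff 0.0
handle top z [0.0839 0.0868 0.0883] yaw -3.123005331481231 tip x 0.3869442493457112 y -0.17355935159647984
 23.4 ee [ 0.3696 -0.1698  0.2992] F [-0.9  0.6 -0.6] M [0.03 0.02 0.01] gap 0.087 ff 0.0
```

View pics/s_lock.png

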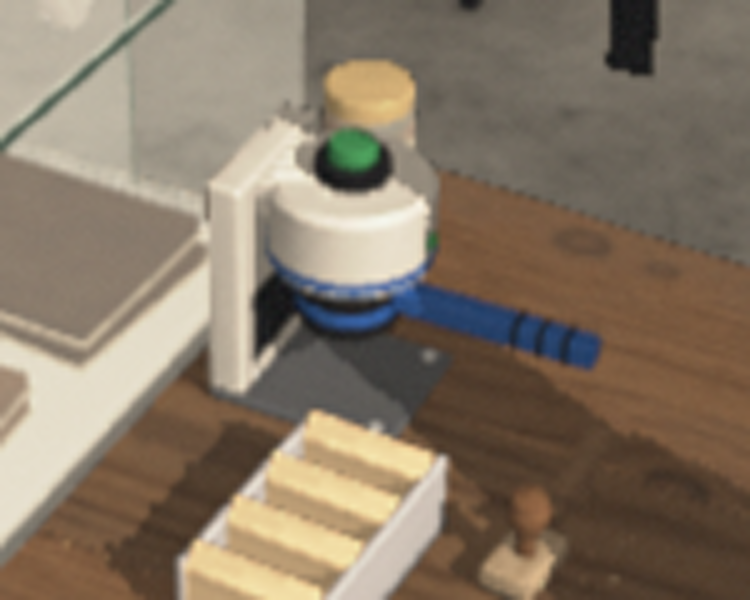

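The cartridge hangs locked: the handle top is at 0.087 m, its yaw is 0.02, and in the picture it sits under the green dot at (432,242). Now the first bar, brown into slot0.

```bash
cat >> h.py <<'E'
MC=np.array([.4795,-.018]); MY=1.54
BARS={"brown":((.5293,.2188),1.233),"red":((.4286,.2412),1.328),"cream":((.3395,.2782),1.371)}
TH={"brown":np.radians(15),"red":np.radians(15),"cream":np.radians(10)}
def slot(i): return MC+(i-1)*.04*np.array([np.cos(MY),np.sin(MY)])
def grab(name):
    c,y=BARS[name]; M,B=pickpose(c,y,.055,TH[name],1,.0125); G=np.linalg.inv(B)@M
    U=M.copy(); U[2,3]+=.13
    manip.goto(*pq(U)); manip.servo_line(M[:3,3],velocity=.12); st("at bar"); manip.close_gripper(40); st("gripped")
    V=M.copy(); V[2,3]+=.19; manip.servo_line(V[:3,3],velocity=.15); st("lifted")
    np.save("G",G); return G
def stand(i,z,G=None,goto=False,v=.08,d=(0,0),corr=np.eye(4)):
    G=np.load("G.npy") if G is None else G
    M=standB(slot(i)+np.array(d),MY,z)@corr@G
    if goto: manip.goto(*pq(M))
    else: manip.servo_line(M[:3,3],velocity=v,frame=pq(M)[1])
E
python3 - <<'E'
from h import *
G=grab("brown")
stand(0,.21,G,goto=True); st("over")
c=eyes.camera("wrist");np.savez("w7",**c);save(c["image"],"w7")
c=eyes.camera("scene");np.savez("c_scene4",**c);a=c["image"][120:300,180:400]
t=eyes.camera("top");np.savez("c_top4",**t); b=np.load("w7.npz")["image"]
save(np.hstack([cv2.resize(a,(400,330)),cv2.resize(b,(400,330))]),"v7")
E
```

```text
at bar 27.4 ee [0.5115 0.1672 0.0131] F [ 0.2 -0.2  0. ] M [-0.1   0.1   0.03] gap 0.087 ff 0.0
gripped 28.0 ee [0.5112 0.1668 0.0126] F [-0.7 -1.3  1.1] M [-0.23  0.16  0.  ] gap 0.061 ff 40.0
lifted 29.4 ee [0.5105 0.1666 0.2016] F [ 0.8  0.1 -1.7] M [-0.23  0.07  0.01] gap 0.0612 ff 40.0
over 30.5 ee [ 0.4784 -0.0514  0.2642] F [-0.2 -0.1  0.2] M [ 1.41 -0.07 -0.01] gap 0.0611 ff 40.0
```

View pics/v7.png

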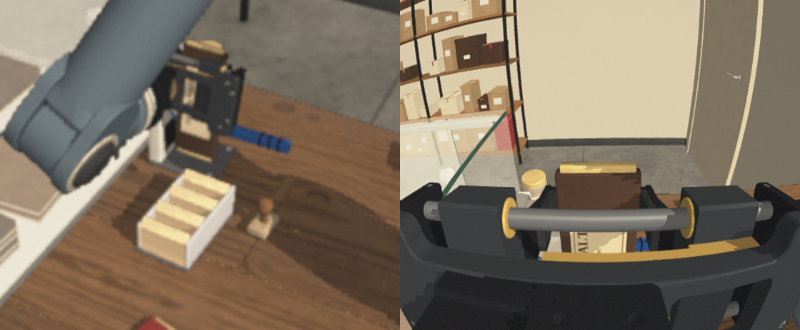

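The bar is held upright over the magazine. I'll check its tilt and lateral position from depth.

```bash
cat >> h.py <<'E'
def face(P,i,zc):
    """plane of the bar's left face: y offset at bar centre, tilt"""
    e=np.array([np.cos(MY),np.sin(MY)]); n=np.array([e[1],-e[0]]); s=slot(i)
    u=(P[...,:2]-s)@e; w=(P[...,:2]-s)@n; z=P[...,2]-zc
    m=(abs(u-.006)<.02)&(abs(w)<.028)&(abs(z)<.074); A=np.c_[np.ones(m.sum()),z[m],w[m]]; b=u[m]
    if m.sum()<30: return None
    f=least_squares(lambda p:A@p-b,[.006,0,0],loss="soft_l1",f_scale=.0007)
    mm=(abs(u)<.02)&(abs(w)<.06)&(abs(z)<.1)
    return m.sum(),f.x.round(4),"med|r|",np.median(abs(f.fun)).round(5),"z range",z[m].min().round(3),z[m].max().round(3),"top z",np.percentile(z[mm],99).round(4),"w range",np.percentile(w[mm&(abs(z)<.08)],[1,99]).round(4)
E
python3 - <<'E'
from h import *
for n,f in(("w7",fcloud),("c_scene4",cloud),("c_top4",cloud)): print(n,face(f(dict(np.load(n+".npz"))),0,.21))
E
```

```text
w7 (np.int64(6968), array([ 0.0151, -0.1732,  0.0074]), 'med|r|', np.float64(0.00039), 'z range', np.float64(0.011), np.float64(0.074), 'top z', np.float64(0.0803), 'w range', array([-0.0366,  0.0367]))
c_scene4 (np.int64(508), array([ 0.0133, -0.17  ,  0.0126]), 'med|r|', np.float64(0.00122), 'z range', np.float64(-0.073), np.float64(0.074), 'top z', np.float64(0.083), 'w range', array([-0.0377,  0.0372]))
c_top4 (np.int64(131), array([ 0.0142, -0.1674,  0.008 ]), 'med|r|', np.float64(0.00027), 'z range', np.float64(-0.071), np.float64(0.074), 'top z', np.float64(0.085), 'w range', array([-0.0386,  0.04  ]))
```

The bar sits tilted 0.17 rad in the grip. I'll tighten the grip, fold the measured tilt into the grasp transform and measure again.

```bash
cat >> h.py <<'E'
def fixG(i,zc,u0,k):
    """bar face measured: u=u0+k*z -> new grasp transform"""
    G=np.load("G.npy"); t=-np.arctan(k); e=np.array([np.cos(MY),np.sin(MY),0]); Z=np.array([0,0,1.]); M=standB(slot(i),MY,zc)@G
    B=standB(slot(i),MY,zc); L=-Z*np.cos(t)+e*np.sin(t); n=e*np.cos(t)+Z*np.sin(t)
    B[:3,1]=L; B[:3,2]=n; B[:3,3]=np.r_[slot(i),zc]+e*u0-.006*n
    # pivot sits .055 behind the centre: keep its height
    B[2,3]+=.055*(1-np.cos(t)); G=np.linalg.inv(B)@M; np.save("G",G); return G
E
python3 - <<'E'
from h import *
manip.close_gripper(60)
fixG(0,.21,.0148,-.171); stand(0,.20); st()
c=eyes.camera("wrist"); print(face(fcloud(c),0,.20))
c=eyes.camera("scene"); print(face(cloud(c),0,.20))
E
```

```text
31.1 ee [ 0.4784 -0.0509  0.254 ] F [ 0.4 -0.3  0.3] M [ 1.42 -0.07 -0.01] gap 0.0611 ff 60.0
(np.int64(6917), array([ 0.0063, -0.0011,  0.0072]), 'med|r|', np.float64(0.00039), 'z range', np.float64(0.011), np.float64(0.074), 'top z', np.float64(0.0812), 'w range', array([-0.0363,  0.0363]))
(np.int64(353), array([0.0051, 0.002 , 0.0073]), 'med|r|', np.float64(0.00105), 'z range', np.float64(-0.074), np.float64(0.074), 'top z', np.float64(0.0846), 'w range', array([-0.0381,  0.0328]))
```

```bash
cat >> h.py <<'E'
def insert(i,z0,z1=.0865,d=(0,0)):
    z=z0
    while z>z1:
        z=max(z1,z-(.02 if z>.15 else .008)); stand(i,z,v=.06,d=d); s=sensors.state(); F=s["ft_force"]
        print(round(z,4),F.round(1),s["torque"].round(2),round(s["finger_gap"],4))
        if abs(F).max()>15: print("STOP"); return False
    return True
def release(i):
    manip.let_go(); s=sensors.state(); a=R.from_quat(s["tcp_rot"]).as_matrix()[:,2]
    manip.servo_line(s["ee_pos"]-.09*a,velocity=.12); st("back")
E
python3 - <<'E'
from h import *
insert(0,.20)
E
```

```text
0.18 [-0.6  0.1 -1. ] [ 1.42 -0.07 -0.  ] 0.0612
0.16 [-0.  -0.8 -0.1] [ 1.48 -0.05  0.01] 0.0614
0.14 [-0.7  0.8 -1.4] [ 1.43 -0.06  0.05] 0.0609
0.132 [ 1.   0.8 -0.4] [ 1.45 -0.07 -0.  ] 0.0609
0.124 [-0.2  0.2 -0.1] [ 1.4  -0.05 -0.02] 0.061
0.116 [-0.6  0.2 -0.7] [ 1.43 -0.06  0.03] 0.061
0.108 [-0.1  0.7 -0.4] [ 1.4  -0.03  0.02] 0.061
0.1 [ 0.4  0.3 -1.2] [ 1.39 -0.06  0.02] 0.0609
0.092 [-0.3 -0.  -1.5] [ 1.47 -0.03 -0.05] 0.0611
0.0865 [ 0.9 -0.1 -0.2] [ 1.44 -0.08  0.01] 0.0612
```

Run:
```python
from h import *
for z in (.0855,.0845,.0835,.0825):
    stand(0,z,v=.02); F=sensors.state()["ft_force"]; print(z,F.round(1))
    if F[2]>4: break
release(0)
c=eyes.camera("wrist"); print(face(fcloud(c),0,.086))
c=eyes.camera("scene"); print(face(cloud(c),0,.086))
c=eyes.camera("top"); print(face(cloud(c),0,.086))
```

```text
0.0855 [-0.3 -0.6  0.6]
0.0845 [-1.2 -0.3  4.8]
back 36.8 ee [0.4811 0.0379 0.1477] F [ 0.1 -0.3  0.2] M [ 1.2  -0.06  0.01] gap 0.087 ff 0.0
(np.int64(6723), array([ 0.0062, -0.0101,  0.0042]), 'med|r|', np.float64(0.00052), 'z range', np.float64(-0.039), np.float64(0.074), 'top z', np.float64(0.0815), 'w range', array([-0.0379,  0.0369]))
(np.int64(611), array([ 0.0046, -0.0018,  0.0028]), 'med|r|', np.float64(0.00105), 'z range', np.float64(-0.04), np.float64(0.074), 'top z', np.float64(0.0841), 'w range', array([-0.042 ,  0.0384]))
(np.int64(168), array([ 0.0075, -0.1669,  0.0088]), 'med|r|', np.float64(0.0082), 'z range', np.float64(-0.067), np.float64(0.074), 'top z', np.float64(0.0856), 'w range', array([-0.0485,  0.0418]))
```

Bar 1 is home and vertical. Next is red into slot1.

```bash
sed -i 's/close_gripper(40)/close_gripper(60)/' h.py
cat >> h.py <<'E'
def cycle(name,i):
    p=sensors.state()["ee_pos"]; manip.servo_line(p+[0,.04,.12],velocity=.2)
    G=grab(name); g=sensors.state()["finger_gap"]
    if not .055<g<.066: print("BAD GRASP"); return
    stand(i,.23,G,goto=True); c=eyes.camera("wrist"); f=face(fcloud(c),i,.23); print(f); save(c["image"],"w_"+name)
    fixG(i,.23,f[1][0],f[1][1]); stand(i,.20); c=eyes.camera("wrist"); print(face(fcloud(c),i,.20)); c=eyes.camera("scene"); print(face(cloud(c),i,.20)); save(cv2.resize(c["image"][120:300,180:400],None,fx=3,fy=3),"s_"+name)
E
python3 - <<'E'
from h import *
cycle("red",1)
E
```

```text
at bar 40.3 ee [0.4157 0.1881 0.0128] F [0.2 0.7 0.6] M [-0.12 -0.03 -0.04] gap 0.087 ff 0.0
gripped 40.9 ee [0.4155 0.1877 0.0126] F [-1.  -1.7  4.1] M [-0.24  0.13 -0.02] gap 0.0609 ff 60.0
lifted 42.3 ee [0.4148 0.1875 0.2018] F [-0.5 -0.1 -1. ] M [-0.28  0.07  0.02] gap 0.0612 ff 60.0
(np.int64(6469), array([ 0.0055, -0.0068, -0.0008]), 'med|r|', np.float64(0.00034), 'z range', np.float64(0.003), np.float64(0.074), 'top z', np.float64(0.0814), 'w range', array([-0.0371,  0.0367]))
(np.int64(6430), array([ 0.006 ,  0.002 , -0.0003]), 'med|r|', np.float64(0.00034), 'z range', np.float64(0.003), np.float64(0.074), 'top z', np.float64(0.0816), 'w range', array([-0.0368,  0.0367]))
(np.int64(327), array([0.0048, 0.0067, 0.0113]), 'med|r|', np.float64(0.00103), 'z range', np.float64(-0.074), np.float64(0.074), 'top z', np.float64(0.0844), 'w range', array([-0.0378,  0.0377]))
```

```bash
cat >> h.py <<'E'
def finish(i):
    if not insert(i,.20): return False
    for z in (.0855,.0845,.0835,.0825):
        stand(i,z,v=.02); F=sensors.state()["ft_force"]; print(z,F.round(1))
        if F[2]>4: break
    release(i); c=eyes.camera("wrist"); print(face(fcloud(c),i,.086)); return True
E
python3 - <<'E'
from h import *
if finish(1): cycle("cream",2)
E
```

```text
0.18 [ 0.4  0.7 -0.8] [ 1.43 -0.07  0.03] 0.0609
0.16 [-0.2 -0.  -1.1] [ 1.38 -0.03  0.01] 0.061
0.14 [-0.7  0.  -0.7] [ 1.41 -0.07 -0.02] 0.061
0.132 [-0.5  0.2 -1.4] [ 1.36 -0.08 -0.01] 0.0612
0.124 [-1.3 -0.2 -1.4] [ 1.37 -0.09  0.03] 0.061
0.116 [ 0.5  0.5 -0.3] [ 1.35 -0.12  0.08] 0.0609
0.108 [ 0.  -0.5 -0.4] [ 1.41 -0.06  0.03] 0.0608
0.1 [ 0.2  0.5 -1.5] [ 1.44 -0.07  0.02] 0.0608
0.092 [ 0.1 -0.2 -1.2] [ 1.42 -0.07 -0.03] 0.0611
0.0865 [-0.1 -0.6 -0.5] [ 1.41 -0.04  0.01] 0.0609
0.0855 [-0.2  0.5  1.4]
0.0845 [-0.9  0.3  5.7]
back 49.7 ee [0.4823 0.0757 0.1621] F [ 0.3 -0.1  0. ] M [ 1.17 -0.06  0.01] gap 0.0863 ff 0.0
(np.int64(5982), array([ 0.0065, -0.0148, -0.0005]), 'med|r|', np.float64(0.00054), 'z range', np.float64(-0.042), np.float64(0.074), 'top z', np.float64(0.0817), 'w range', array([-0.0309,  0.0302]))
at bar 53.0 ee [0.329  0.2246 0.0129] F [-0.1  0.  -0.9] M [-0.06 -0.06  0.02] gap 0.0869 ff 0.0
gripped 53.6 ee [0.3287 0.2243 0.0127] F [-0.1 -1.4  3.9] M [-0.09  0.13  0.03] gap 0.0613 ff 60.0
lifted 55.0 ee [0.328  0.2239 0.2017] F [ 0.5 -1.3 -1.9] M [-0.12  0.02 -0.05] gap 0.0607 ff 60.0
(np.int64(6730), array([ 0.0053, -0.0071, -0.0014]), 'med|r|', np.float64(0.00036), 'z range', np.float64(0.007), np.float64(0.074), 'top z', np.float64(0.081), 'w range', array([-0.0371,  0.0361]))
(np.int64(6632), array([ 0.0061,  0.0022, -0.001 ]), 'med|r|', np.float64(0.00036), 'z range', np.float64(0.008), np.float64(0.074), 'top z', np.float64(0.0816), 'w range', array([-0.0364,  0.0365]))
(np.int64(140), array([0.005 , 0.0061, 0.0012]), 'med|r|', np.float64(0.00082), 'z range', np.float64(-0.074), np.float64(0.073), 'top z', np.float64(0.0834), 'w range', array([-0.0385,  0.0306]))
```

Run:
```python
from h import *
if finish(2):
    p=sensors.state()["ee_pos"]; manip.servo_line(p+[-.02,.04,.14],velocity=.2)
    manip.goto((.40,-.04,.36),down(0))
    c=eyes.camera("wrist");np.savez("w9",**c);P=fcloud(c)
    im=c["image"].astype(int);z=P[...,2]
    for i in range(3): print(i,face(P,i,.086))
    b=(im[...,1]>im[...,0]+40)&(im[...,1]>im[...,2]+30)&(z>.16)&(abs(P[...,1]+.17)<.06); print("button",P[b].mean(0),np.percentile(P[b][:,2],95))
    a=eyes.camera("scene")["image"][120:300,180:400]
    save(np.hstack([cv2.resize(a,(400,330)),cv2.resize(c["image"],(400,330))]),"v9")
    for y in (0,np.pi): print(y,manip.ik((.5375,-.172,.17),down(y)))
    st()
```

```text
0.18 [-0.8  0.5 -1.1] [ 1.42 -0.05  0.  ] 0.0612
0.16 [-0.2 -0.2 -0.8] [ 1.43 -0.04  0.  ] 0.0605
0.14 [-0.2  0.9 -0.5] [ 1.43 -0.06  0.08] 0.061
0.132 [ 0.2 -0.7 -1.8] [ 1.42 -0.05 -0.02] 0.0608
0.124 [ 0.4 -0.5 -0.1] [ 1.42 -0.03  0.01] 0.0611
0.116 [ 0.4  0.4 -0.6] [ 1.35 -0.06  0.04] 0.0607
0.108 [ 0.3  0.  -0.8] [ 1.44 -0.07  0.03] 0.061
0.1 [ 0.7  0.2 -1. ] [ 1.39 -0.09  0.04] 0.0613
0.092 [-0.6 -0.1 -1. ] [ 1.44 -0.07  0.  ] 0.0609
0.0865 [ 0.1  0.6 -1.1] [ 1.38 -0.02  0.06] 0.0609
0.0855 [-0.9 -0.1  2.6]
0.0845 [-0.8  0.8  5.7]
back 62.2 ee [0.4835 0.1174 0.1546] F [-1.1 -0.1 -0.2] M [ 1.25 -0.08 -0.01] gap 0.087 ff 0.0
(np.int64(6391), array([ 0.0061, -0.0137, -0.0023]), 'med|r|', np.float64(0.00052), 'z range', np.float64(-0.042), np.float64(0.074), 'top z', np.float64(0.0817), 'w range', array([-0.0364,  0.0359]))
0 (np.int64(622), array([ 0.0122, -0.1178,  0.0156]), 'med|r|', np.float64(0.00455), 'z range', np.float64(-0.072), np.float64(0.074), 'top z', np.float64(0.0829), 'w range', array([-0.0422,  0.0402]))
1 (np.int64(687), array([ 0.0073, -0.2429, -0.0038]), 'med|r|', np.float64(0.00815), 'z range', np.float64(-0.073), np.float64(0.073), 'top z', np.float64(0.0829), 'w range', array([-0.0419,  0.0399]))
2 (np.int64(769), array([-0.0063,  0.0096, -0.0032]), 'med|r|', np.float64(0.00043), 'z range', np.float64(-0.054), np.float64(0.074), 'top z', np.float64(0.0829), 'w range', array([-0.0411,  0.0408]))
button [ 0.53694824 -0.17057686  0.17139506] 0.17344636340390243
0 [ 1.0825659   0.67191605 -1.22650894  1.82148852  0.69271756  1.16180023
 -1.94820017]
3.141592653589793 [ 1.05993604  0.63926672 -1.17521454  1.8224394   0.65278898  1.13460975
  1.22727021]
 66.3 ee [ 0.4    -0.0399  0.3599] F [-0.2 -0.5  0.4] M [ 0.04  0.06 -0.01] gap 0.0869 ff 0.0
```

View pics/v9.png

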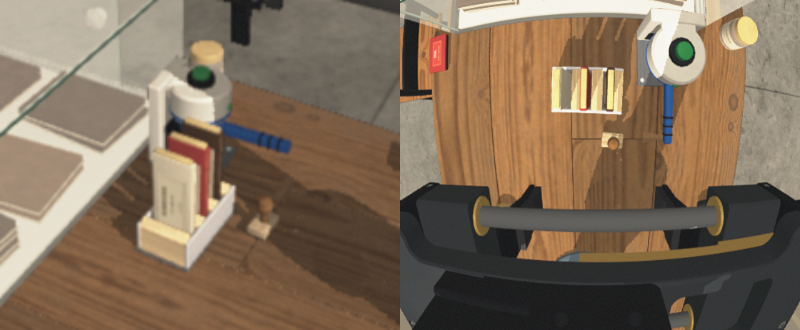

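All three bars stand in the slots at (175,190), (190,165) and (210,140), and the cartridge is still locked. Now I'll press start.

Run:
```python
from h import *
manip.close_gripper(20)
q=down(np.pi); manip.goto((.5372,-.1716,.26),q); b=sensors.state()["ft_force"][2]
manip.servo_line((.5372,-.1716,.186),velocity=.1); st("near")
z=.186
while z>.166:
    z-=.001; manip.servo_line((.5372,-.1716,z),velocity=.02); F=sensors.state()["ft_force"][2]-b
    if F>1: print(round(z,4),round(F,1))
    if F>14: break
manip.dwell(.3); st("pressed")
manip.servo_line((.5372,-.1716,.26),velocity=.1); manip.goto((.40,-.17,.36),down(0))
c=eyes.camera("wrist");P=fcloud(c);im=c["image"].astype(int);z=P[...,2]
k=(im[...,1]>im[...,0]+40)&(im[...,1]>im[...,2]+30)&(z>.155)&(abs(P[...,1]+.17)<.06); print("button",P[k].mean(0),np.percentile(P[k][:,2],95))
h=(im[...,2]>im[...,0]+50)&(im[...,2]>80)&(z>.05)&(z<.1); print("handle z",np.median(P[h][:,2]))
a=eyes.camera("scene")["image"][120:300,180:400]
save(np.hstack([cv2.resize(a,(400,330)),cv2.resize(c["image"],(400,330))]),"v10"); st()
```

```text
near 71.1 ee [ 0.5377 -0.1714  0.1865] F [-0.2  0.3  0.9] M [ 0.09 -0.16  0.03] gap 0.0005 ff 0.0
0.18 1.4
0.179 1.5
0.178 3.3
0.177 3.7
0.176 3.5
0.175 4.7
0.174 6.4
0.173 12.7
0.172 18.2
pressed 74.9 ee [ 0.5375 -0.1716  0.1742] F [-4.3 -0.7 17.8] M [-0.02  1.06  0.07] gap 0.0006 ff 9.0
button [ 0.53697847 -0.17188294  0.17156302] 0.1734322375238077
handle z 0.0868803678411263
 78.2 ee [ 0.4    -0.1699  0.3598] F [ 0.5 -0.8 -0.6] M [0.02 0.03 0.01] gap 0.0005 ff 0.0
```

View pics/v10.png

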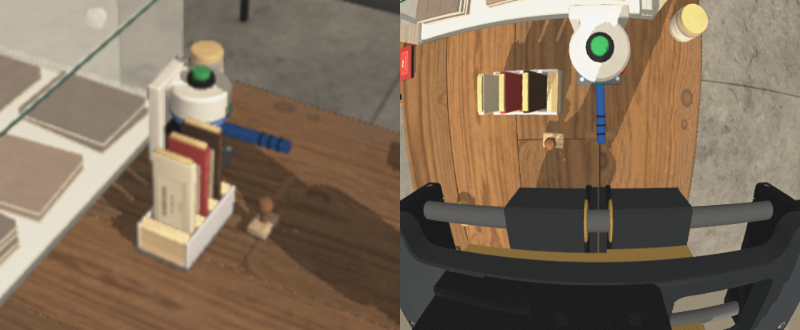

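The button bottomed out, with the force climbing sharply past 5 N, and it sprang back. The cartridge handle is at (600,110), the bars are at (490–540,90), and everything is in place. Handing in.

```bash
python3 -c "
from h import *
print(job.hand_in())"
```

```text
the job is handed in; nothing more can be done
None
```

I handed the job in with the cartridge locked under the green dot, all three bars standing home in the magazine, and the start button pressed fully down and released; the other things were left where they were.

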